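# Lock a rail anchor into the slotted rail

## Task

Take the orange-handled rail anchor out of its wooden holder and lower its T-shaped foot, lengthwise, into the slot of the aluminium rail level with the yellow mark until its round flange sits flat on the rail; the rail is clamped anywhere from a few millimetres to nearly three centimetres off the middle of its bed, away from the mark, so feel for the slot and never press or pull hard. Then, still down in the slot, give it a quarter turn (either way) so that the foot lies across under the lips, tug it lightly upward to feel that it has caught, and let go, leaving it standing flat on the rail by the mark. Leave the dish, the scraper and the fuse box switch alone.

Things in the scene. Friction and masses are not known exactly. Their poses are not given: they have to be found in the camera images.
- grip (a point): Middle of the anchor's orange flat handle, the only part to grip: 36 mm long (x), 12 mm thick (y), 44 mm tall, this point half-way up; z is up. A steel flange (disc 30 mm across, 4 mm thick) follows straight below the handle: its top 22 mm and underside 26 mm below this point. Starts upright, flange resting on the holder.
- foot (a point): Centre of the underside of the anchor's T-foot, 43 mm below the grip point, same axes. Steel bar 30 mm long along x (same way as the handle), 10 mm wide (y), 7 mm high; above it a round neck 9 mm across, 10 mm long, up to the flange. The whole anchor weighs 0.1 to 0.2 kg.
- holder: Dark wooden block 74 x 54 x 24 mm, fixed, origin at the centre of its underside. The anchor's foot hangs in its 36 x 16 mm well (long way along x): lift straight up by 25 mm or more to take it out.
- bed: Grey steel plate 120 (x) x 270 (y) x 10 mm, fixed, origin at the centre of its underside. It carries an aluminium rail 46 mm wide, 25 mm high, 240 mm long along y with black end caps. The rail sits on a rubber pad and gives 1 mm for every 3 N of vertical load. Its middle is clamped anywhere 4 to 28 mm to the +x side of the bed's middle: that offset is in no reading; feel or look for it.
- mark (a point): Centre of the yellow mark, 14 x 24 mm, painted on the top of the bed plate by its -x edge, 51 mm from the bed's middle line (y = 0 of the bed); same axes as the bed. The anchor goes level with it along y, within 12 mm, in the slot.
- slot_end (a point): Point on the bed's middle line, 120 mm along +y from the bed's origin and 37 mm up, level with the lips' top, where the slot ends. Slot, along y: mouth 13 mm wide between lips 6 mm thick, upper edges rounded (1.5 mm), over a channel 36 mm wide and 20 mm deep from the lips' top. With the flange seated, the foot's top is 4 mm under the lips and 3 mm are left below the foot.
- dish: White ceramic dish, 100 mm across, 30 mm high, loose, origin at the centre of its underside. Leave alone.
- scraper: Steel putty scraper with wooden handle, about 210 mm long, lying flat, loose. Leave alone.
- fuse_top (a point): Centre of the top of the fixed red fuse box, 110 x 90 x 60 mm; a black toggle switch about 60 mm high stands on it.
- toggle (a joint): Toggle switch of the fuse box, rad, 0 as found. Leave alone.
There are look-alikes about, which are no part of the job. There is more than one size of the part that bears grip; the job needs the middle-sized.

How it is judged:
By the outcome, as a careful person would: the job done as asked, in the order asked, and still so for the second after the job is handed in, with the robot touching nothing.
It also fails if it takes over 72 s, if anything falls off the work surface, if the arm or the gripper's body presses on something with over 40 N, if the wrist force passes 120 N, or if a joint passes its speed limit or range.

## Robot

A 6-joint arm with a two-finger parallel gripper is mounted at the origin on the work surface. World frame = base frame: x ahead of the robot, y to its left, z up, the work surface at z = 0. Lengths are in m, angles in rad, forces in N, time in s.
With the tool pointing down it reaches from about 0.35 to 1 m from the base axis. Payload 7.1 kg.
Tool frame: the origin (TCP) lies at the very end of the fingers, on their centre line; the grasp point (between the pads) lies 19 mm behind it; z points along the fingers, y is the line along which they close (so a half turn about z gives the same grasp; the last joint's range is limited). The gripper opens to 85 mm and grips with 20 to 120 N. Pads are 22 mm wide; open, the fingers measure 114 mm over their backs; the gripper's body (76 mm by 85 mm) begins 54 mm behind the grasp point. The pads swing forward as they close: fully open they stand 13 mm farther back than shut.
Start: joints at [-1.222, 0.423, 1.63, -0, 1.089, -0.019], TCP at [0.225, -0.583, 0.231] pointing down, gripper open.
Joint ranges: [-3, 3], [-0.9, 2.11], [0.09, 2.58], [-1.31, 4.45], [0.11, 2.69], [-2.54, 2.54]. Speed limits (rad/s): [2.39, 2.39, 3.01, 3.14, 3.14, 3.14].

## Interface

Orientations are given as a unit quaternion [x, y, z, w].
In Python, from cell import robot gives the robot as it stands. Calls block until the motion is done:
- robot.move_to(position, orientation): joint-space move of the TCP to a pose.
- robot.move_straight(position, rate=0.15, ori=None): straight line of the TCP; ori=None keeps the orientation; rate is the mean speed in m/s.
- robot.set_joints(angles): joint-space move.
- robot.let_go() and robot.close(grip_force=None): open the fingers fully, or close them until they stop; grip_force is the grip in N (None keeps the last).
- robot.hold(seconds).
- robot.solve_ik(position, orientation): joint angles nearest the present ones, or None.
- robot.capture(name): name is "scene" or "top"; returns (picture, depth): 400x640x3 uint8, red, green, blue; 400x640 float32, m along the optical axis (not along the pixel's ray), 0 where there is no reading.
- robot.get_calibration(name): a dict with "mtx" (3x3 intrinsics, pixels), "R" (3x3) and "t" (3): a world point X has camera coordinates R X + t. Camera axes: x right, y down, z forward; pixel columns grow to the right and rows downward; lengths in m; the calibration is good to about 2 mm. A picture is of the moment at which its call begins. get_calibration takes no time and is no camera call.
A pose or a line that the arm cannot do raises robot.IKError and nothing moves.
- robot.job_done(): hands the job in; it is judged then, once.
Readings, each from a call of its own:
- robot.get_t(): time.
- robot.get_q(): joint angles.
- robot.get_qd(): joint speeds.
- robot.get_effort(): joint torques, N m.
- robot.get_position(): TCP position.
- robot.get_tcp_rot(): TCP orientation.
- robot.get_force(): force on the tool from outside, world axes, zero at the start.
- robot.get_torque(): the same for the moment, N m.
- robot.get_finger_gap(): finger opening in m.
- robot.get_grip_force(): force on a finger pad.
Only numpy, scipy, OpenCV 4.12 (cv2) and the standard library are available. Lean on these libraries where they do the work, as an engineer would, in place of code of your own. Each camera call takes 0.05 s, during which the arm holds its last target. There are 200 camera calls.

## Working session

There is one attempt and no reset: what is moved stays moved. The work goes in short steps, each a Python script; the robot and the scene stay as the last script left them, time stands still between calls to the robot, and variables do not carry over. Pictures are saved under pics/ and viewed, at most 10 in all, crops included, and the job is handed in when it is done.

```bash
mkdir -p pics; ls; python3 - <<'E'
from cell import robot
import cv2,numpy as np
for n in("scene","top"):
    im,d=robot.capture(n); cv2.imwrite(f"pics/{n}0.png",im[:,:,::-1]); np.savez(f"{n}0.npz",im=im,d=d)
    c=robot.get_calibration(n); print(n,np.array(c["mtx"]).round(1).tolist(),np.array(c["R"]).round(3).tolist(),np.array(c["t"]).round(3).tolist())
print(robot.get_t(),robot.get_tcp_rot(),robot.get_finger_gap())
E
```

```text
pics
scene [[406.2, 0.0, 320.2], [0.0, 406.2, 199.6], [0.0, 0.0, 1.0]] [[0.65, 0.76, 0.012], [0.568, -0.475, -0.672], [-0.505, 0.443, -0.74]] [-0.432, -0.233, 1.348]
top [[431.8, 0.0, 324.6], [0.0, 431.8, 197.2], [0.0, 0.0, 1.0]] [[-0.078, -0.997, -0.003], [-0.975, 0.077, -0.21], [0.21, -0.014, -0.978]] [0.107, 0.612, 1.111]
0.1 [ 9.83138506e-01  1.82861090e-01 -1.14028230e-04 -6.97157439e-04] 0.08541807674149382
```

View pics/scene0.png

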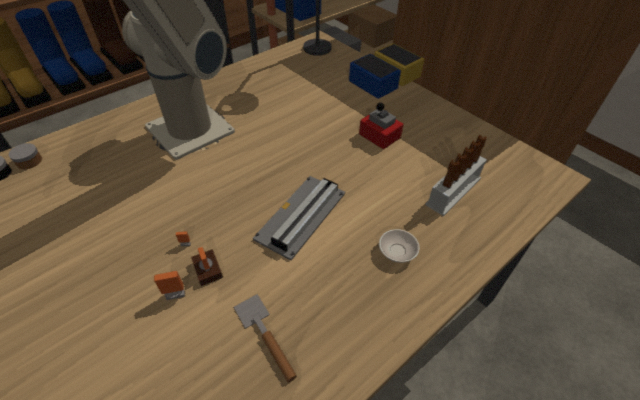

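View pics/top0.png

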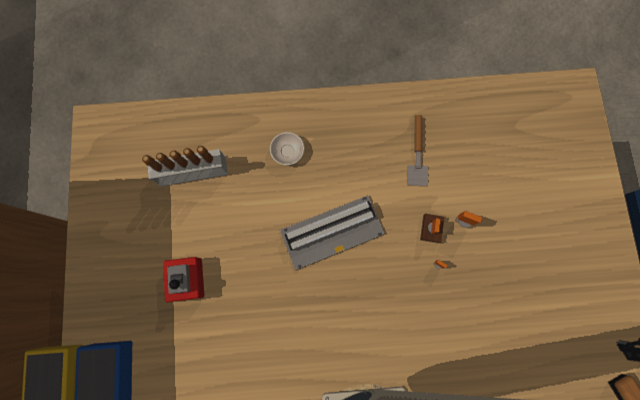

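Middle anchor in the holder at top (434,227) / scene (205,262). The large and small look-alikes stand free at top (470,217) and (442,265). The bed is at top (333,233), with the yellow mark at (340,248) and the slot running along the rail between two bright lips.

```bash
cat > h.py <<'E'
import cv2,numpy as np
from cell import robot
def cal(n):
    c=robot.get_calibration(n); return [np.array(c[k],float) for k in("mtx","R","t")]
def ray(n,uv,z):
    K,R,t=cal(n); uv=np.atleast_2d(np.asarray(uv,float)); d=np.c_[uv,np.ones(len(uv))]@np.linalg.inv(K).T@R; c=-R.T@t
    return c+d*((z-c[2])/d[:,2])[:,None]
def proj(n,X):
    K,R,t=cal(n); p=(np.atleast_2d(X)@R.T+t)@K.T; return p[:,:2]/p[:,2:]
def cloud(n,d):
    K,R,t=cal(n); v,u=np.mgrid[:d.shape[0],:d.shape[1]]; P=np.stack([(u-K[0,2])/K[0,0]*d,(v-K[1,2])/K[1,1]*d,d],-1)
    return (P-t)@R
E
python3 - <<'E'
from h import *
out=[]
for n,(oa,ob) in {"top":((385,185,60,60),(265,185,130,95)),"scene":((180,240,50,55),(240,165,115,100))}.items():
    f=np.load(n+"0.npz"); im,d=f["im"],f["d"]; P=cloud(n,d); hsv=cv2.cvtColor(im,cv2.COLOR_RGB2HSV)
    org=cv2.inRange(hsv,(3,170,90),(14,255,255)); k,l,s,c=cv2.connectedComponentsWithStats(org)
    for i in range(1,k):
        if s[i,4]>15 and (380<s[i,0]<500 if n=="top" else 150<s[i,0]<230):
            Q=P[(l==i)&(d>0)]; m=Q[:,2]>np.percentile(Q[:,2],60)
            r=cv2.minAreaRect(np.argwhere(l==i)[:,::-1].astype(np.float32))
            print(n,"orange",s[i],c[i].round(1),"zmax",np.percentile(Q[:,2],[5,50,95]).round(3),"mean",Q.mean(0).round(4),r)
    yel=cv2.inRange(hsv,(18,120,100),(32,255,255)); x,y,w,h=ob; Y=np.zeros_like(yel); Y[y:y+h,x:x+w]=yel[y:y+h,x:x+w]
    k,l,s,c=cv2.connectedComponentsWithStats(Y)
    for i in range(1,k):
        if s[i,4]>12: print(n,"yellow",s[i],c[i],ray(n,c[i],.010).round(4), P[l==i].mean(0).round(4))
    # bed/rail by height
    m=np.zeros(d.shape,bool); m[y:y+h,x:x+w]=1; m&=d>0
    rail=m&(P[...,2]>.026)&(P[...,2]<.05); bed=m&(P[...,2]>.006)&(P[...,2]<.05)
    for nm,mm in(("rail",rail),("bed",bed)):
        Q=P[mm]; print(n,nm,len(Q),cv2.minAreaRect(Q[:,:2].astype(np.float32)),"z",np.percentile(Q[:,2],[5,50,95]).round(4))
    print("table z",np.median(P[y:y+h,x:x+w][..., 2][P[y:y+h,x:x+w][...,2]<.006]))
    x,y,w,h=oa; m=np.zeros(d.shape,bool); m[y:y+h,x:x+w]=1; m&=(d>0)&(P[...,2]>.012)&(P[...,2]<.03)&(hsv[...,2]<110); Q=P[m]; print(n,"holder",len(Q),Q.mean(0),cv2.minAreaRect(Q[:,:2].astype(np.float32)))
    for x,y,w,h in(oa,ob): out.append(cv2.resize(im[y:y+h,x:x+w,::-1],(400,300),interpolation=cv2.INTER_NEAREST))
cv2.imwrite("pics/crops.png",np.vstack([np.hstack(out[:2]),np.hstack(out[2:])]))
E
```

```text
top orange [458 211  24  14 202] [469.5 217.7] zmax [0.046 0.085 0.092] mean [ 0.5299 -0.3223  0.0771] ((469.4355773925781, 217.6675567626953), (22.54388427734375, 9.97961711883545), 21.037511825561523)
top orange [431 218  10  16 109] [435.7 225.3] zmax [0.024 0.069 0.074] mean [ 0.519  -0.2344  0.0603] ((435.541015625, 225.5491943359375), (7.876609802246094, 15.662683486938477), 5.19442892074585)
top orange [435 260  12   8  54] [440.8 263.6] zmax [0.003 0.048 0.052] mean [ 0.4169 -0.2389  0.0432] ((440.7646789550781, 263.55877685546875), (11.490405082702637, 4.630461692810059), 30.963754653930664)
top yellow [334 245  10   8  47] [338.82978723 248.46808511] [[0.4817 0.0294 0.01  ]] [0.4818 0.0294 0.0095]
top rail 1168 ((0.5458195209503174, 0.05047456920146942), (0.04681048169732094, 0.25175267457962036), 17.474140167236328) z [0.0322 0.0365 0.0403]
top bed 3942 ((0.5375931262969971, 0.05060693621635437), (0.36365118622779846, 0.22642987966537476), 83.85688018798828) z [0.007  0.0123 0.0386]
table z -0.00024651368580994916
top holder 408 [ 0.51530454 -0.231597    0.02337502] ((0.51
[... 543 characters left out ...]
0.0837] ((169.1786651611328, 277.4537048339844), (30.115455627441406, 13.98217487335205), 14.534454345703125)
scene yellow [282 202   8   7  32] [285.25    205.15625] [[0.4781 0.0339 0.01  ]] [0.4785 0.0336 0.0105]
scene rail 1178 ((0.5445860624313354, 0.055194392800331116), (0.04826769977807999, 0.2557123005390167), 17.21887969970703) z [0.0294 0.0368 0.0394]
scene bed 3558 ((0.516752302646637, 0.04506167769432068), (0.14711599051952362, 0.2716231644153595), 17.291839599609375) z [0.0079 0.0128 0.0387]
table z 0.000268610694221313
scene holder 620 [ 0.51646535 -0.23477254  0.02332337] ((0.5016341805458069, -0.23834697902202606), (0.09503194689750671, 0.1520768702030182), 62.949161529541016)
```

View pics/crops.png

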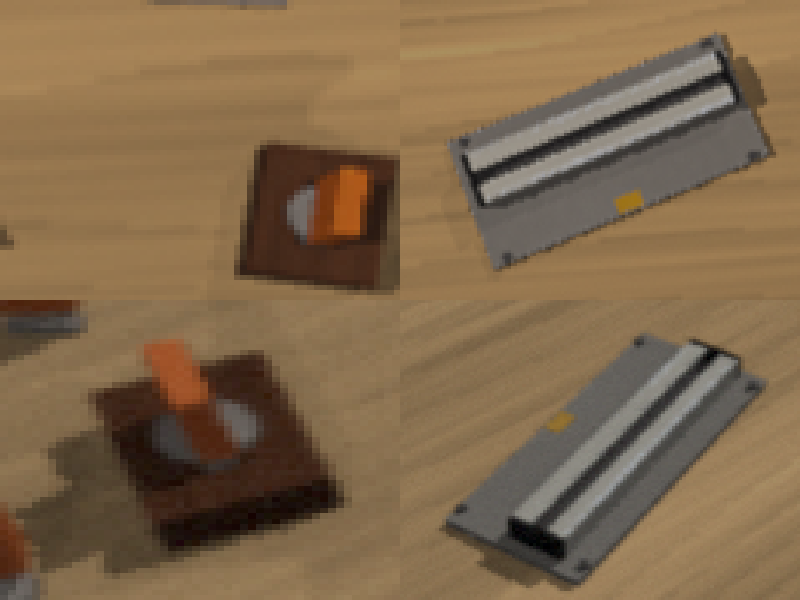

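```bash
python3 - <<'E'
from h import *
A=np.radians(17.35); ex=np.array([np.cos(A),np.sin(A)]); ey=np.array([-ex[1],ex[0]])
for n in("top","scene"):
    f=np.load(n+"0.npz"); im,d=f["im"],f["d"]; P=cloud(n,d); hsv=cv2.cvtColor(im,cv2.COLOR_RGB2HSV)
    org=cv2.inRange(hsv,(3,170,90),(14,255,255))>0
    win=np.linalg.norm(P[...,:2]-[.518,-.234],axis=-1)<.035
    m=org&win&(P[...,2]>.064)&(d>0); Q=P[m]; q=Q[:,:2]-Q[:,:2].mean(0); w,V=np.linalg.eigh(q.T@q)
    # top face by brightness, ray cast
    br=org&win&(hsv[...,2]>190); pts=np.argwhere(br)[:,::-1]; r=ray(n,pts,.072)
    print(n,"handle",len(Q),Q.mean(0).round(4),np.degrees(np.arctan2(V[1,1],V[0,1])).round(1),"rect",cv2.minAreaRect(Q[:,:2].astype(np.float32)),"bright",len(r), r.mean(0).round(4),cv2.minAreaRect(r[:,:2].astype(np.float32)) if len(r) else 0)
    # rail profile in bed axes from nominal mark
    M=np.array([.480,.0315]); g=cv2.cvtColor(im,cv2.COLOR_RGB2GRAY)
    for y0 in(-.07,0,.07):
        s=np.arange(.035,.1,.002); prof=[]
        for x in s:
            X=np.array([[*(M+x*ex+(y0+t)*ey),.037] for t in np.linspace(-.025,.025,25)]); uv=proj(n,X).astype(np.float32)
            prof.append(cv2.remap(g,uv[:,0][None],uv[:,1][None],cv2.INTER_LINEAR).mean())
        print(n,y0,dict(zip((s*1000).round().astype(int).tolist(),np.round(prof).astype(int).tolist())))
    Q=P[(np.abs((P[...,:2]-M)@ey)<.09)&(P[...,2]>.032)&(P[...,2]<.042)&(d>0)]; x=(Q[:,:2]-M)@ex; x=x[(x>.02)&(x<.12)]; print("rail x pct",np.percentile(x,[1,3,50,97,99]).round(4))
    # holder
    Q=P[(np.linalg.norm(P[...,:2]-[.518,-.234],axis=-1)<.055)&(P[...,2]>.018)&(P[...,2]<.029)&(d>0)]; print("holder",cv2.minAreaRect(Q[:,:2].astype(np.float32)))
E
```

```text
top handle 68 [ 0.5176 -0.2338  0.0711] 165.3 rect ((0.5169727206230164, -0.2345523238182068), (0.012998637743294239, 0.03615531325340271), 76.04293060302734) bright 0 [nan nan nan] 0
top -0.07 {35: 85, 37: 71, 39: 59, 41: 56, 43: 65, 45: 95, 47: 133, 49: 152, 51: 153, 53: 148, 55: 145, 57: 146, 59: 146, 61: 131, 63: 99, 65: 67, 67: 50, 69: 40, 71: 35, 73: 47, 75: 87, 77: 128, 79: 143, 81: 145, 83: 145, 85: 147, 87: 151, 89: 152, 91: 141, 93: 121, 95: 105, 97: 99, 99: 99}
top 0 {35: 86, 37: 71, 39: 60, 41: 57, 43: 66, 45: 95, 47: 134, 49: 153, 51: 154, 53: 148, 55: 144, 57: 144, 59: 144, 61: 130, 63: 98, 65: 66, 67: 50, 69: 40, 71: 35, 73: 48, 75: 88, 77: 129, 79: 145, 81: 146, 83: 145, 85: 146, 87: 149, 89: 151, 91: 141, 93: 120, 95: 104, 97: 98, 99: 98}
top 0.07 {35: 85, 37: 70, 39: 60, 41: 57, 43: 65, 45: 94, 47: 131, 49: 152, 51: 154, 53: 150, 55: 147, 57: 147, 59: 148, 61: 133, 63: 99, 65: 66, 67: 49, 69: 39, 71: 34, 73: 49, 75: 91, 77: 133, 79: 147, 81: 149, 83: 149, 85: 148, 87: 148, 89: 147, 91: 136, 93: 118, 95: 105, 97: 100, 99: 100}
rail x pct [0.0456 0.0461 0.0747 0.0905 
[... 724 characters left out ...]
61: 108, 63: 76, 65: 55, 67: 49, 69: 51, 71: 57, 73: 76, 75: 105, 77: 128, 79: 137, 81: 139, 83: 141, 85: 146, 87: 148, 89: 137, 91: 110, 93: 85, 95: 74, 97: 72, 99: 73}
scene 0.07 {35: 95, 37: 95, 39: 95, 41: 98, 43: 111, 45: 129, 47: 142, 49: 145, 51: 143, 53: 140, 55: 139, 57: 138, 59: 130, 61: 107, 63: 75, 65: 55, 67: 49, 69: 50, 71: 58, 73: 80, 75: 111, 77: 132, 79: 139, 81: 140, 83: 142, 85: 146, 87: 145, 89: 131, 91: 106, 93: 84, 95: 74, 97: 72, 99: 75}
rail x pct [0.0453 0.0462 0.0629 0.0913 0.092 ]
holder ((0.5170437693595886, -0.23113441467285156), (0.053546737879514694, 0.07843565940856934), 75.75563049316406)<stdin>:10: RuntimeWarning: Mean of empty slice.
  ret = um.true_divide(
```

```bash
cat >> h.py <<'E'
def qd(deg): a=np.radians(deg)/2; return [np.cos(a),np.sin(a),0,0]
E
python3 - <<'E'
from h import *
for p,ph in(([.518,-.233,.036],166),([.518,-.233,.036],-14),([.545,.052,.05],107.35),([.545,.052,.05],17.35),([.545,.052,.05],197.35)):
    q=robot.solve_ik(p,qd(ph)); print(ph,None if q is None else np.round(q,2))
p=np.array([.518,-.233,.036])
robot.move_to(p+[0,0,.09],qd(166)); print(robot.get_t())
robot.move_straight(p,.1); print(robot.get_t(),robot.get_position(),np.round(robot.get_force(),1))
robot.close(40); print(robot.get_t(),robot.get_finger_gap(),robot.get_grip_force(),np.round(robot.get_force(),1),np.round(robot.get_torque(),2))
robot.move_straight(p+[0,0,.01],.05); print(np.round(robot.get_force(),1))
robot.move_straight(p+[0,0,.09],.15); print(robot.get_t(),robot.get_finger_gap(),np.round(robot.get_force(),1),np.round(robot.get_torque(),2))
for n in("scene","top"):
    im,d=robot.capture(n); np.savez(n+"1.npz",im=im,d=d)
c=[]
for n in("scene","top"):
    im=np.load(n+"1.npz")["im"]; u,v=proj(n,robot.get_position())[0].astype(int); c.append(cv2.resize(im[v-40:v+40,u-50:u+50,::-1],(400,320),interpolation=cv2.INTER_NEAREST))
cv2.imwrite("pics/grasp.png",np.hstack(c))
E
```

```text
166 [-0.44  0.63  1.85 -0.    0.66 -1.77]
-14 [-0.44  0.63  1.85 -0.    0.66  1.37]
107.35 [ 0.07  0.59  1.9  -0.    0.66 -0.23]
17.35 [ 0.07  0.59  1.9  -0.    0.66  1.34]
197.35 [ 0.07  0.59  1.9  -0.    0.66 -1.8 ]
1.8083
2.8583 [ 0.51842624 -0.23320379  0.03649819] [-0.   0.3  0.6]
3.5167 0.011652206266940352 40.164286494255066 [0.2 0.2 2.6] [-0.02  0.08  0.02]
[-0.1  0.4 -1.7]
4.55 0.011526671345369237 [ 0.3 -0.3 -2.2] [-0.05  0.02 -0.  ]
```

View pics/grasp.png

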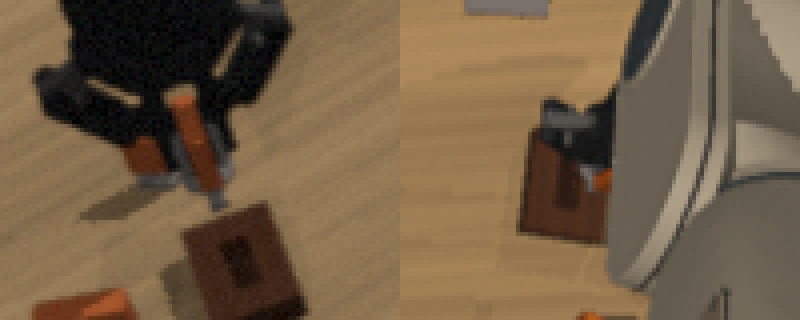

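```bash
python3 - <<'E'
from h import *
n="scene"; f=np.load("scene1.npz"); im,d=f["im"],f["d"]; T=np.array(robot.get_position()); print(T,np.round(robot.get_tcp_rot(),4),qd(166))
g=T+[0,0,.0135]; a=np.radians(166); hx=np.array([np.cos(a),np.sin(a),0]); hy=np.array([-hx[1],hx[0],0]); z=np.array([0,0,1])
box=lambda L,W,z0,z1:[g+i*L/2*hx+j*W/2*hy+k*z for i in(-1,1) for j in(-1,1) for k in(z0,z1)]
c=T; u0,v0=proj(n,T)[0].astype(int)-[50,40]; big=cv2.resize(im[v0:v0+80,u0:u0+100,::-1],None,fx=8,fy=7.5,interpolation=cv2.INTER_NEAREST)
for B,col in((box(.036,.012,-.022,.022),(0,255,0)),(box(.03,.01,-.043,-.036),(255,255,0))):
    p=proj(n,B)-[u0,v0]+.5; h=cv2.convexHull(p.astype(np.float32))[:,0]*[8,7.5]; cv2.polylines(big,[h.astype(np.int32)],True,col,1)
cv2.imwrite("pics/ov.png",big)
E
```

```text
[ 0.51712054 -0.23258145  0.12474566] [ 1.219e-01  9.925e-01  4.000e-04 -1.100e-03] [np.float64(0.12186934340514749), np.float64(0.992546151641322), 0, 0]
```

View pics/ov.png

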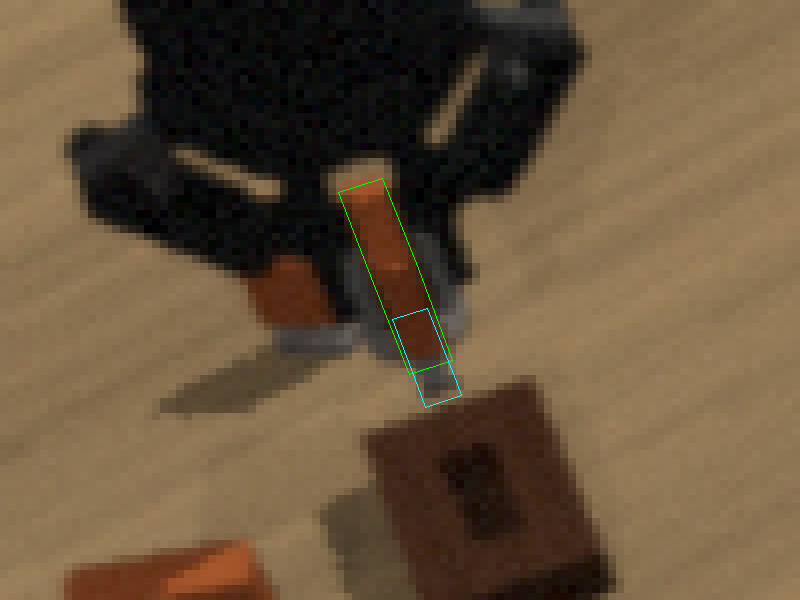

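Anchor upright in the grip. Green box at (395,275) matches the handle; foot tip is about 1 px off. Next I carry it over and feel for the slot.

```bash
cat >> h.py <<'E'
A=np.radians(17.35); ex=np.array([np.cos(A),np.sin(A),0]); ey=np.array([-ex[1],ex[0],0])
P0=np.array([.5454,.0522,0])
def F(): return np.mean([np.array(robot.get_force()) for _ in range(3)],0)
def bed(f): return np.round([f@ex,f@ey,f[2]],1)
def down(P,z0,z1,f0,step=.002,lim=4):
    z=z0
    while z>z1+1e-6:
        z=max(z-step,z1); robot.move_straight([P[0],P[1],z],.03); robot.hold(.05); f=F()-f0
        print(round(z,4),bed(f),np.round(robot.get_position()[2],4))
        if f[2]>lim or np.hypot(f[0],f[1])>6: break
    return z,f
E
python3 - <<'E'
from h import *
robot.move_to([*P0[:2],.126],qd(107.35)); robot.move_straight([*P0[:2],.075],.1); robot.hold(.3)
f0=F(); np.save("f0.npy",f0); print(robot.get_t(),bed(f0),robot.get_position(),np.round(robot.get_tcp_rot(),4))
im,d=robot.capture("scene"); np.savez("scene2.npz",im=im,d=d)
print(down(P0,.075,.057,f0,.003),robot.get_t())
E
```

```text
6.9833 [-1.   0.2 -1.9] [0.54574252 0.05224536 0.07555752] [5.924e-01 8.057e-01 3.000e-04 4.000e-04]
0.072 [1.7 0.7 0. ] 0.0718
0.069 [ 1.2 -0.8  0.4] 0.0688
0.066 [ 0.4  0.7 -0.3] 0.0659
0.063 [ 0.7 -0.1 -0.6] 0.0629
0.06 [ 0.5 -0.6  0.7] 0.0599
0.057 [ 1.5 -0.3  0.9] 0.0569
(0.057, array([1.55015557, 0.12492122, 0.94825652])) 8.8333
```

```bash
python3 - <<'E'
from h import *
f0=np.load("f0.npy")
print(down(P0,.057,.046,f0,.0015,3),robot.get_t())
E
```

```text
0.0555 [ 1.2 -0.1  0.8] 0.0554
0.054 [ 0.   0.4 -0.2] 0.0539
0.0525 [ 1.   0.6 -0.2] 0.0524
0.051 [ 1.5 -0.5  0. ] 0.0509
0.0495 [0.5 0.3 0.6] 0.0494
0.048 [ 1.3 -0.7  2.4] 0.0482
0.0465 [-0.8 -0.4  7.2] 0.0468
(0.04649999999999999, array([-0.67999779, -0.58161798,  7.17464902])) 10.9333
```

```bash
python3 - <<'E'
from h import *
f0=np.load("f0.npy"); c=[]
robot.move_straight([*P0[:2],.0485],.03)
for s in(1,-1):
    for k in range(0,8):
        P=P0+s*k*.0005*ex; robot.move_straight([P[0],P[1],.0485],.03); robot.hold(.05); f=F()-f0; x=(np.array(robot.get_position())-P0)@ex
        print(s,k,bed(f),round(x*1000,2))
        if -s*(f@ex)>4: break
    c.append(s*k*.0005)
    robot.move_straight([*P0[:2],.0485],.03)
m=sum(c)/2; print("centre",m,robot.get_t()); P1=P0+m*ex; robot.move_straight([P1[0],P1[1],.0485],.03); np.save("P1.npy",P1); robot.hold(.1); print(bed(F()-f0))
E
```

```text
1 0 [1.5 0.3 1.9] 0.2
1 1 [ 0.2 -0.   1.5] 0.28
1 2 [1.  0.  3.5] 0.65
1 3 [-0.8  0.4  2.1] 1.46
1 4 [0.4 0.2 2. ] 2.07
1 5 [-2.   0.7  2.7] 2.23
1 6 [-3.8 -0.1  1.5] 2.4
1 7 [-4.9 -0.6  2.3] 2.48
-1 0 [ 2.3 -0.9  0.9] 0.71
-1 1 [2.  0.1 2. ] -0.22
-1 2 [ 2.3 -1.   2.7] -0.99
-1 3 [ 3.5 -0.   1.9] -1.54
-1 4 [ 1.1 -0.6  2. ] -2.03
-1 5 [ 3.4 -0.4  2.3] -2.2
-1 6 [ 5.2 -0.1  1.7] -2.37
centre 0.00025 16.2
[-1.3  0.1  2.7]
```

```bash
python3 - <<'E'
from h import *
f0=np.load("f0.npy"); P1=np.load("P1.npy"); ph=107.35; p=np.array([P1[0],P1[1],.0485])
for ph in np.append(np.arange(95,17.35,-13),17.35):
    robot.move_to(p,qd(ph)); robot.hold(.05); f=F()-f0; print(round(ph,1),bed(f),np.round(robot.get_torque(),2),round(robot.get_position()[2],4))
    if np.linalg.norm(f)>10 or abs(robot.get_torque()[2])>.6: print("stop"); break
print(robot.get_t(),robot.get_finger_gap(),np.round(robot.get_tcp_rot(),3),qd(17.35))
im,d=robot.capture("scene"); np.savez("scene3.npz",im=im,d=d); u,v=proj("scene",robot.get_position())[0].astype(int)
cv2.imwrite("pics/turn.png",cv2.resize(im[v-40:v+40,u-50:u+50,::-1],None,fx=7,fy=7,interpolation=cv2.INTER_CUBIC))
E
```

```text
95.0 [ 1.8 -0.1  1.4] [ 0.04  0.05 -0.02] 0.0485
82.0 [ 1.4 -0.6  1.1] [ 0.06 -0.04  0.01] 0.0485
69.0 [ 1.2 -0.5  1.9] [0.03 0.04 0.01] 0.0485
56.0 [1.  0.6 2.4] [-0.01  0.08  0.06] 0.0485
43.0 [1.  0.2 2. ] [-0.    0.01  0.03] 0.0485
30.0 [-0.1 -0.9  1. ] [ 0.01 -0.02 -0.02] 0.0485
17.4 [ 1.6 -0.1  2.2] [ 0.03 -0.    0.01] 0.0485
19.2167 0.011491545493970166 [0.988 0.154 0.    0.   ] [np.float64(0.9885597926925124), np.float64(0.15082949403792648), 0, 0]
```

View pics/turn.png

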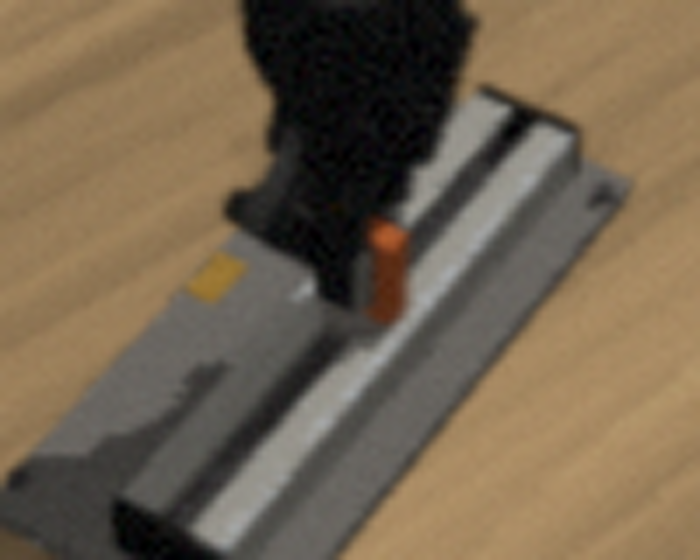

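The handle at (388,270) now lies across the slot, flange down on the lips, level with the yellow mark (217,277). Next the light tug, then settling it back and measuring.

```bash
python3 - <<'E'
from h import *
f0=np.load("f0.npy"); P1=np.load("P1.npy"); z=.0485; caught=False
while z<.0565:
    z+=.001; robot.move_straight([P1[0],P1[1],z],.03); robot.hold(.05); f=F()-f0; print(round(z,4),bed(f),round(robot.get_position()[2],4))
    if f[2]<-4: caught=True; robot.hold(.3); print("caught",bed(F()-f0)); break
if caught:
    print("down",down(P1,z,.0472,f0,.0015,2.5),robot.get_finger_gap(),np.round(robot.get_torque(),2),robot.get_t())
E
```

```text
0.0495 [ 0.4 -0.3 -0.8] 0.0494
0.0505 [0.5 0.  0.6] 0.0505
0.0515 [ 1.3 -0.1  0.3] 0.0515
0.0525 [1.8 0.5 0.7] 0.0526
0.0535 [ 1.   0.  -0.5] 0.0534
0.0545 [ 0.8 -0.3 -3.9] 0.0543
0.0555 [ 0.7 -0.4 -6.8] 0.0553
caught [ 0.7  0.1 -6.5]
0.054 [-0.2  1.1 -2.3] 0.0541
0.0525 [ 0.4 -0.5  0.2] 0.0528
0.051 [1.  0.  0.4] 0.051
0.0495 [ 0.  -0.4  0.6] 0.0494
0.048 [0.8 0.8 2.7] 0.0482
down (0.048, array([0.5066966 , 1.02350772, 2.71530351])) 0.011681854337841278 [0.02 0.07 0.05] 23.1667
```

```bash
python3 - <<'E'
from h import *
P1=np.load("P1.npy")
robot.let_go(); robot.move_straight([P1[0],P1[1],.19],.12); robot.move_to([.3,-.35,.25],qd(17.35)); robot.hold(.3)
print(robot.get_t(),robot.get_finger_gap(),bed(F()))
c=[]
for n in("scene","top"):
    im,d=robot.capture(n); P=cloud(n,d); hsv=cv2.cvtColor(im,cv2.COLOR_RGB2HSV)
    m=(cv2.inRange(hsv,(3,150,70),(14,255,255))>0)&(np.linalg.norm(P[...,:2]-P1[:2],axis=-1)<.05)&(d>0); Q=P[m&(P[...,2]>.075)]
    print(n,len(Q),np.percentile(P[m][:,2],[50,95]).round(4),cv2.minAreaRect(Q[:,:2].astype(np.float32)), "dy to mark",(Q.mean(0)-[.4799,.0317,0])@ey)
    u,v=proj(n,P1)[0].astype(int); c.append(cv2.resize(im[v-40:v+40,u-50:u+50,::-1],(400,320),interpolation=cv2.INTER_CUBIC))
cv2.imwrite("pics/end.png",np.hstack(c))
E
```

```text
27.2417 0.08523089151360197 [-0.4  0.2  0.5]
scene 67 [0.071  0.0857] ((0.5473676919937134, 0.05166969075798988), (0.035607390105724335, 0.011513514444231987), 14.642827987670898) dy to mark -0.0017323574997890872
top 58 [0.084  0.0875] ((0.546603262424469, 0.050021469593048096), (0.03417458012700081, 0.011684659868478775), 16.75153350830078) dy to mark -0.0021534434883743706
```

View pics/end.png

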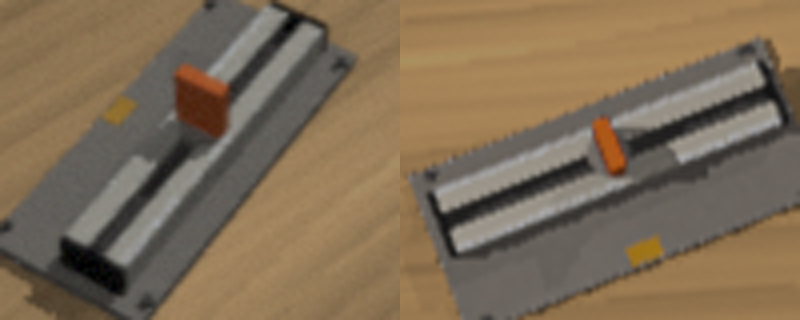

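The anchor stands upright across the slot (scene crop (202,100), top crop (608,147)), top at about 0.085 m as expected when seated, 2 mm from level with the mark.

```bash
python3 -c "
from cell import robot
print(robot.job_done())"
```

```text
the job is handed in; nothing more can be done
None
```

The job is handed in: the middle-sized anchor is seated flat in the rail slot about 2 mm from level with the mark and quarter-turned; a 6.5 N upward tug showed it had caught, and I let go and withdrew the arm, at about 27 s of the 72 s allowed.

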